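Index the sample carousel to the reader

TASK

The tall sample tube stands one place to the left or right of the place in front of the reader of the indexing carousel. With a fingertip, press the carousel's spring plunger in to unlock it and turn the carousel one slot, whichever way brings the tall tube in front of the reader; let the plunger spring fully back up into that next slot, locked, and come away. Never turn beyond one slot or the wrong way, do not touch or lift any of the tubes, and leave the things standing around where they are.

Things in the scene. Friction and masses are not known exactly. Their poses are not given: they have to be found in the camera images.
- base: fixed base: white foot under a fixed dark steel index plate (272 mm across, 8 mm thick, top 38 mm above the bench) with eight 13 mm slots in its edge, 45 degrees apart. Reader: white box 50 x 60 mm, 125 mm high, its dark window 178 mm from the turning axis. Origin on the bench on the axis; its +x points to the reader, z up. At the start the plunger's arm points along its -x
- read_spot (a point): the place in front of the reader: fixed point 75 mm from the turning axis towards the reader, 90 mm above the bench, where the centre of a tube stands when it is in front of the reader. This place is empty at the start
- axis (a point): point on the vertical turning axis at the height of the turntable's top face, 52 mm above the bench
- carousel (a joint): angle of the carousel: an aluminium turntable 210 mm across, with eight grey cups for tubes, 75 mm from the axis and 45 degrees apart, and one arm, 36 mm wide, that reaches out to 168 mm from the axis and carries the plunger. 0 at the start, locked; positive is anticlockwise seen from above; one slot is 0.785 rad. It turns freely with about 0.06 N m of friction and stays where it is left. When locked it has about 0.015 rad of play
- plunger (a joint): how far the plunger is pressed in: 0 fully up (locked in a slot), 0.012 fully down. A spring pushes it up: 5 N at the start of the press, 9 N at the bottom. A round bar on its foot stands in a slot of the index plate while it is up; at 0.010 or more the bar is clear below the plate and the carousel turns. Released between slots, the bar rides under the plate (about 0.009) until it comes to a slot; released within about 3 mm of a slot's middle it springs up and centres itself
- cap_top (a point): centre of the flat top of the plunger's cap: a round black push cap, 32 mm across and 10 mm thick, on an upright stem 12 mm thick, 150 mm from the turning axis; its top is 86 mm above the bench when up and 74 mm when pressed right down. It travels straight down and goes round with the carousel. A fingertip pressing on it drags the carousel round by friction; the cap can also be pushed from the side
- tall_tube_mid (a point): centre of the tall sample tube (clear, red cap, 16 mm thick, 100 mm long), standing loose and upright in a cup of the carousel (cup 24 mm across, its rim 88 mm above the bench); the tube's foot is 56 mm above the bench, its cap's top 156 mm. At the start it stands 45 degrees to one side or the other of the reader
- short_tube1_mid (a point): centre of a short sample tube (as the tall one but 75 mm long, cap's top 131 mm above the bench), 45 degrees from the reader on the side opposite to the tall tube
- short_tube2_mid (a point): centre of a short sample tube like the other, 90 degrees anticlockwise of the reader
- short_tube3_mid (a point): centre of a short sample tube like the other, 90 degrees clockwise of the reader
- jar: bystander: small specimen jar with an orange lid, 52 mm across, 62 mm high; origin at its underside
- label_roll: bystander: roll of paper labels lying flat, 68 mm across, 30 mm high; origin at its underside
- reagent: bystander: amber bottle, 48 mm across, 100 mm high; origin at its underside
- marker: bystander: marker pen lying on the bench, 130 mm long along its x, 11 mm thick; origin at its underside
Not all that is in view belongs to the job. Leave any purple, turquoise or yellow look-alike of the part that bears short_tube1_mid alone.

How it is judged:
On the way, in this order (a step that is already met when the one before it is completed fails the run):
1. the plunger is pressed in by the fingers while the carousel is still in its first slot (value of joint plunger above 0.0095 m and contact force between the fingers and plunger above 1 N and value of joint carousel between -0.1 and 0.1 rad), for 0.05 s.
2. the carousel has turned one slot and the plunger has sprung up into it ((value of joint carousel between 0.765 and 0.805 rad or value of joint carousel between -0.805 and -0.765 rad) and value of joint plunger below 0.002 m), for 0.2 s.
At the end, for the whole second after the job is handed in: The carousel rests one slot (0.785 rad, within 0.02) from its start, the plunger is up (within 2 mm), the tall tube's centre is within 8 mm (horizontally) of the place in front of the reader, no tube is raised 10 mm, and jar, label roll, bottle and marker are within 20 mm of their start (all of step 2 and velocity of joint carousel between -0.05 and 0.05 rad/s and horizontal distance between tall_tube_mid and read_spot below 0.008 m and height (world z) of tall_tube_mid below 0.116 m and height (world z) of each of short_tube1_mid, short_tube2_mid, short_tube3_mid below 0.1035 m and distance of each of jar, label_roll, reagent, marker from where it was at the start of the episode below 0.02 m); the robot touches nothing.
It fails at once if the carousel is turned more than about 9 degrees beyond one slot (value of joint carousel above 0.95 rad or value of joint carousel below -0.95 rad).
It fails at once if the carousel is turned the wrong way (the tall tube gets far from the reader) (horizontal distance between tall_tube_mid and read_spot above 0.085 m).
It fails at once if a tube is lifted by 10 mm or more (height (world z) of tall_tube_mid above 0.116 m or height (world z) of any of short_tube1_mid, short_tube2_mid, short_tube3_mid above 0.1035 m).
It fails at once if the robot touches a tube (more than 1 N) (contact force between any of the fingers, the arm and tall_tube above 1 N or contact force between any of the fingers, the arm and short_tube1 above 1 N or contact force between any of the fingers, the arm and short_tube2 above 1 N or contact force between any of the fingers, the arm and short_tube3 above 1 N).
It fails at once if jar, label roll, bottle or marker is moved by 20 mm or more (distance of any of jar, label_roll, reagent, marker from where it was at the start of the episode above 0.02 m).
It also fails if it takes over 38 s, if anything falls off the work surface, if the arm or the gripper's body presses on something with over 40 N, if the wrist force passes 120 N, or if a joint passes its speed limit or range.

ROBOT

A 6-joint arm with a two-finger parallel gripper is mounted at the origin on the work surface. World frame = base frame: x ahead of the robot, y to its left, z up, the work surface at z = 0. Lengths are in m, angles in rad, forces in N, time in s.
With the tool pointing down it reaches from about 0.35 to 0.775 m from the base axis. Payload 7.3 kg.
Tool frame: the origin (TCP) lies on the centre line of the jaws, within the pads' length; the fingertips stand 11 mm ahead of it and the grasp point (between the pads) lies 8 mm behind it; y points along the fingers, z is the direction in which the jaws open and shut, and the axes are right-handed (so a half turn about y gives the same grasp; the last joint's range is limited). The gripper opens to 92 mm and grips with 3 to 60 N. Pads are 19 mm wide; open, the fingers measure 130 mm over their backs; the gripper's body (75 mm by 190 mm) begins 47 mm behind the grasp point.
Start: joints at [1.041, 0.342, 1.524, -0, 1.275, -0.146], TCP at [0.197, 0.487, 0.238] pointing down, gripper open.
Joint ranges: [-2.53, 2.53], [-0.77, 2.02], [0.04, 2.7], [-1, 4.14], [0.28, 2.66], [-3.11, 3.11]. Speed limits (rad/s): [2.57, 2.57, 3.14, 3.14, 3.14, 3.14].

INTERFACE

Orientations are given as [roll, pitch, yaw] about the fixed x, y, z axes, in that order (R = Rz(yaw) Ry(pitch) Rx(roll)).
In Python, from cell import robot, cams gives the robot as it stands.
- The arm moves only by the tool apply_moves, never from a script. Its argument "plan" is a list of rows, each a list of 7 numbers: the shift along the tool's x, y, z in m, then the turn, a rotation vector about the tool's x, y, z in degrees, then the gripper command: -1 is fully open, 1 is shut, values between are in proportion. A call has exactly 5 rows; each row is the pose to reach, as a shift and turn from the pose commanded when the call began, along the tool's axes at that moment; what a row does not reach only later rows make up. A row lasts 1/8 s, in which the tool goes at most 62.5 mm and 10.7 degrees, less where a joint would pass 70% of its speed; a pose out of reach is approached as far as the arm can. A call with a gripper value outside its range is refused whole. The fingers move at their own pace and stop on an object; "squeeze" is the grip in N (left out, the last holds). Time passes only in rows, so rows that repeat a pose let the fingers close, or fill a call up. It gives the time, the measured TCP pose, the force and the opening at its end, in the units of the state.
- robot.observe(): the state, without advancing time (a new reading comes with each control period).
- cams.read_camera(name): name is "side" or "top" or "wrist"; returns the picture (384x512x3 uint8, blue, green, red); there is no depth.
- cams.calibration(name): a dict with "fx", "fy", "cx", "cy" (pixels), "extrinsics" (4x4, takes a point from world to camera coordinates); the wrist camera has in their place "T_tool_cam" (4x4, takes a point from camera to tool coordinates, whose origin is the TCP and whose axes are the tool frame's). Camera axes: x right, y up, looking along -z (the intrinsics and any distortion apply to the point x, -y, -z); pixel columns grow to the right and rows downward; lengths in m; the calibration is good to about 2 mm. A picture is of the moment at which its call begins: read the wrist's pose just before it. calibration takes no time and is no camera call.
- robot.hand_in(): hands the job in, once; it reports no verdict.
The state is a dict: "time": time; "qpos": joint angles; "qvel": joint speeds; "joint_efforts": joint torques, N m; "tool_pos": TCP position; "tool_rot": TCP orientation; "contact_force": force on the tool from outside, world axes, zero at the start; "torque": the same for the moment, N m; "opening": finger opening in m.
Only numpy, scipy, OpenCV 4.12 (cv2) and the standard library are available. Lean on these libraries where they do the work, as an engineer would, in place of code of your own. Each camera call takes 0.05 s, during which the arm holds its last target. There are 200 camera calls.

## Working session

There is one attempt and no reset: what is moved stays moved. The work goes in short steps, Python scripts to look and compute and a tool call to move; the robot and the scene stay as the last step left them, time stands still between calls to the robot, and variables do not carry over. Pictures are saved under pics/ and viewed, about 8 in all and at most 12, crops included, and the job is handed in when it is done.

Besides the shell and the picture viewer there is one more tool, called as name([rows], argument=value, ...), one row to a line, values as JSON. apply_moves: Moves the arm, as the interface text tells. Its arguments: {"type":"object","properties":{"plan":{"type":"array","items":{"type":"array","items":{"type":"number"}}},"squeeze":{"type":"number"}},"required":["plan"]}

```bash
mkdir -p pics; ls; python3 - <<'E'
from cell import robot, cams
import cv2, numpy as np
print(robot.observe())
for n in("top","side"):
    c=cams.calibration(n); print(n,{k:(np.round(v,4).tolist()) for k,v in c.items() if not isinstance(v,str)})
    cv2.imwrite(f"pics/{n}1.png",cams.read_camera(n))
c=cams.calibration("wrist");print(c)
E
```

```text
pics
{'time': 0.0, 'qpos': array([ 1.04100083e+00,  3.42726573e-01,  1.52505179e+00, -1.18989706e-05,
        1.27539099e+00, -1.46006290e-01]), 'qvel': array([ 1.50435034e-03,  6.78856797e-04,  1.75684840e-03,  1.63180427e-05,
       -7.64643108e-04,  2.65057680e-03]), 'joint_efforts': array([ 1.61944776e-03, -4.31245422e+01, -2.44222802e+01,  7.18597183e-02,
        5.59482677e-02, -2.06335158e-04]), 'tool_pos': array([0.1963582 , 0.48646027, 0.23703082]), 'tool_rot': array([-1.57235791e+00,  2.18133882e-04, -3.83785902e-01]), 'contact_force': array([ 0.58769122, -0.22573007,  0.09326531]), 'torque': array([ 0.03539463, -0.030694  , -0.01794297]), 'opening': 0.0918462895016665}
top {'fx': 415.8077, 'fy': 415.8077, 'cx': 253.1762, 'cy': 190.4048, 'extrinsics': [[-0.0113, -0.9999, 0.0018, 0.0545], [0.9993, -0.0112, 0.0363, -0.6249], [-0.0363, 0.0022, 0.9993, -0.9495], [0.0, 0.0, 0.0, 1.0]]}
side {'fx': 456.2205, 'fy': 456.2205, 'cx': 252.5798, 'cy': 192.6369, 'extrinsics': [[0.9959, -0.0895, 0.0097, -0.6394], [0.0533, 0.6733, 0.7374, -0.1437], [-0.0725, -0.7339, 0.6754, -0.9872], [0.0, 0.0, 0.0, 1.0]]}
{'fx': 281.2878654276394, 'fy': 281.2878654276394, 'cx': 254.47072616998014, 'cy': 193.58996545148824, 'T_tool_cam': array([[-3.24569045e-04, -9.58914540e-01, -2.83694905e-01,
        -7.71074736e-02],
       [-6.67991807e-04,  2.83695064e-01, -9.58914315e-01,
        -1.47762467e-01],
       [ 9.99999724e-01, -1.21728031e-04, -7.32625693e-04,
        -9.51850994e-04],
       [ 0.00000000e+00,  0.00000000e+00,  0.00000000e+00,
         1.00000000e+00]])}
```

View pics/top1.png

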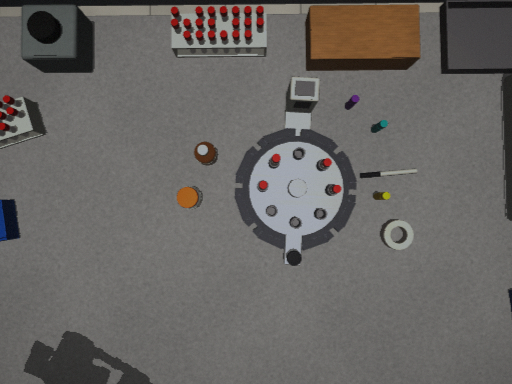

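View pics/side1.png

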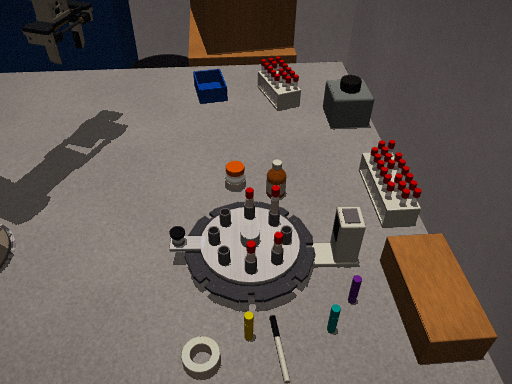

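Top view: the reader is at (305,90), the axis at (297,188) and the plunger cap at (293,257). There are red caps at (276,159) and (326,163), on either side of the reader. In the side view the far tube, cap at (275,190), looks like the tall one. I'll measure to check.

```bash
cat > h.py <<'E'
from cell import robot, cams
import cv2, numpy as np
from scipy.spatial.transform import Rotation as R
def ray(c,E,u,v,z):
    d=np.array([(u-c["cx"])/c["fx"],-(v-c["cy"])/c["fy"],-1.])
    Rm,t=E[:3,:3],E[:3,3]; o=-Rm.T@t; w=Rm.T@d
    return o+w*(z-o[2])/w[2]
def proj(c,E,p):
    q=E[:3,:3]@np.asarray(p,float)+E[:3,3]
    return np.array([c["cx"]+c["fx"]*q[0]/-q[2], c["cy"]-c["fy"]*q[1]/-q[2]])
def wristE(c,o):
    T=np.eye(4);T[:3,:3]=R.from_euler('xyz',o["tool_rot"]).as_matrix();T[:3,3]=o["tool_pos"]
    return np.linalg.inv(T@c["T_tool_cam"])
def blobs(m,amin):
    n,_,s,ce=cv2.connectedComponentsWithStats(m.astype(np.uint8))
    return [(s[i,4],s[i,:4],ce[i]) for i in range(1,n) if s[i,4]>=amin]
E
python3 - <<'E'
from h import *
im=cv2.imread("pics/top1.png").astype(int);c=cams.calibration("top");E=c["extrinsics"]
b,g,r=im[...,0],im[...,1],im[...,2]
cap=[x for x in blobs((im.max(2)<35),60) if abs(x[2][0]-293)<12 and abs(x[2][1]-257)<12]
print(cap)
# turntable edge: bright disc vs dark plate, radial search
ctr=np.array([297.,188.]);pts=[]
gray=im.mean(2)
for a in np.deg2rad(np.arange(0,360,4)):
    rr=np.arange(35,60,.5); xs=ctr[0]+rr*np.cos(a); ys=ctr[1]+rr*np.sin(a)
    p=cv2.remap(gray.astype(np.float32),xs.astype(np.float32)[None],ys.astype(np.float32)[None],cv2.INTER_LINEAR)[0]
    k=np.argmin(np.diff(p)); pts.append(ray(c,E,xs[k]+.1*0,ys[k],.052)[:2])
P=np.array(pts)
from scipy.optimize import least_squares
f=least_squares(lambda q:np.hypot(*(P-q[:2]).T)-q[2],[.6,0,.105],loss='soft_l1',f_scale=.002).x
print("axis",f)
for x in cap:
    p=ray(c,E,*x[2],.083);d=p[:2]-f[:2];print("cap",p,np.hypot(*d),np.rad2deg(np.arctan2(-d[1],-d[0])))
for x in blobs((r>120)&(g<60)&(b<60),15):
    if 240<x[2][0]<350 and 140<x[2][1]<210:
        for z in(.156,.131):
            d=ray(c,E,*x[2],z)[:2]-f[:2];print(x[2],z,np.hypot(*d).round(4),np.rad2deg(np.arctan2(d[1],d[0])).round(1))
E
```

```text
[]
axis [ 0.62822503 -0.0471795   0.10363004]
[275.82978723 157.57446809] 0.156 0.0749 41.5
[275.82978723 157.57446809] 0.131 0.0762 39.3
[327.075 161.8  ] 0.156 0.0692 -47.6
[327.075 161.8  ] 0.131 0.0743 -48.5
[262.89130435 184.36956522] 0.156 0.0758 87.3
[262.89130435 184.36956522] 0.131 0.0753 86.3
[336.8372093 188.3255814] 0.156 0.0696 -94.8
[336.8372093 188.3255814] 0.131 0.0746 -93.7
```

The tall tube is on the left of the reader: its angle of 41.5° fits its height, with base yaw about -3.5°. So the carousel has to turn clockwise (negative). I'll move above the cap with the gripper shut.

```bash
python3 - <<'E'
from h import *
c=cams.calibration("top");E=c["extrinsics"]
print(ray(c,E,293.5,257.5,.084), proj(c,E,[.4785,-.0377,.086]))
o=robot.observe();M=R.from_euler('xyz',o["tool_rot"]).as_matrix()
print(M.T@(np.array([.4785,-.038,.19])-o["tool_pos"]))
E
```

```text
[ 0.47925184 -0.03641307  0.084     ] [294.20566074 257.96755847]
[ 0.45799187  0.0475335  -0.38067318]
```

apply_moves([
  [0.046,0.0,-0.038,0,0,0,1],
  [0.092,0.0,-0.076,0,0,0,1],
  [0.138,0.0,-0.114,0,0,0,1],
  [0.184,0.0,-0.152,0,0,0,1],
  [0.23,0.0,-0.19,0,0,0,1],
])

```text
time: 0.72
tool_pos: [0.3392, 0.2228, 0.2377]
tool_rot: [-1.571, -0.0, -0.383]
contact_force: [-0.0, 1.1, 0.5]
opening: 0.0464
```

apply_moves([
  [0.046,0.01,-0.038,0,0,0,1],
  [0.092,0.02,-0.076,0,0,0,1],
  [0.138,0.03,-0.114,0,0,0,1],
  [0.184,0.04,-0.152,0,0,0,1],
  [0.228,0.048,-0.19,0,0,0,1],
])

```text
time: 1.35
tool_pos: [0.4794, -0.039, 0.1891]
tool_rot: [-1.571, 0.001, -0.384]
contact_force: [-0.1, 0.4, 0.8]
opening: 0.0012
```

apply_moves([
  [0,0,0,0,0,0,1],
  [0,0,0,0,0,0,1],
  [0,0,0,0,0,0,1],
  [0,0,0,0,0,0,1],
  [0,0,0,0,0,0,1],
])

```text
time: 1.98
tool_pos: [0.4789, -0.0363, 0.19]
tool_rot: [-1.571, -0.0, -0.383]
contact_force: [0.7, -0.4, 0.2]
opening: 0.0005
```

```bash
python3 - <<'E'
from h import *
o=robot.observe();im=cams.read_camera("wrist");c=cams.calibration("wrist");E=wristE(c,o)
print(o["tool_pos"],o["tool_rot"],o["contact_force"],o["opening"])
for n,p in dict(cap=[.4787,-.037,.086],axis=[.6282,-.0472,.052],tip=o["tool_pos"]-[0,0,.011]).items():
    u=proj(c,E,p);print(n,u)
    cv2.drawMarker(im,tuple(int(x) for x in u.round()),(0,255,0),0,10,1) if n!="x" else 0
cv2.imwrite("pics/w1.png",cv2.resize(im,(768,576)))
E
```

```text
[ 0.47885204 -0.03629961  0.18997464] [-1.57061821e+00 -4.04525408e-04 -3.82554537e-01] [ 0.74195136 -0.39612174  0.20687016] 0.0005036571608015813
cap [254.50497503 196.36554323]
axis [293.18481881 301.9291549 ]
tip [255.79114292 240.27074988]
```

View pics/w1.png

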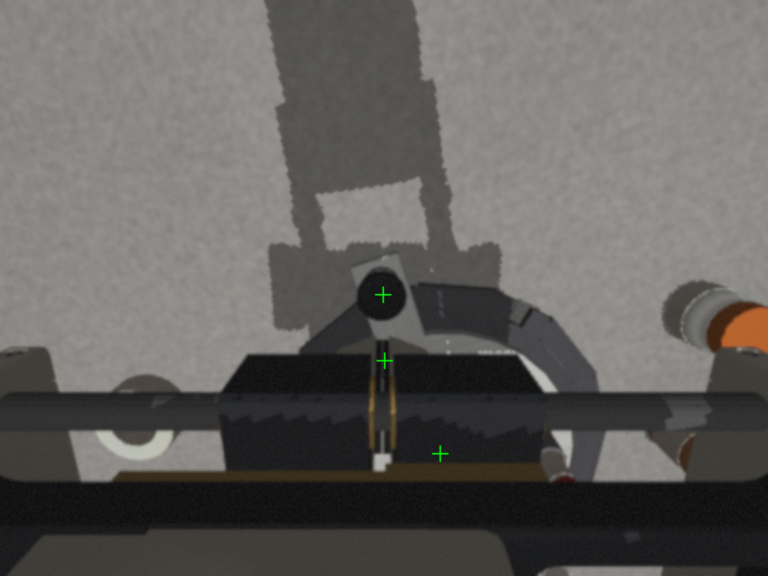

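The wrist view shows the cap at (381,296) in the enlarged picture. That is within 1 mm of the prediction, and the fingertip is right above it. Now I'll press.

apply_moves([
  [0,0.05,0,0,0,0,1],
  [0,0.085,0,0,0,0,1],
  [0,0.093,0,0,0,0,1],
  [0,0.1,0,0,0,0,1],
  [0,0.104,0,0,0,0,1],
])

```text
time: 2.65
tool_pos: [0.4788, -0.0369, 0.0869]
tool_rot: [-1.571, 0.0, -0.384]
contact_force: [-5.0, 1.2, 8.1]
opening: 0.0004
```

apply_moves([
  [0,0.001,0,0,0,0,1],
  [0,0.0015,0,0,0,0,1],
  [0,0.0015,0,0,0,0,1],
  [0,0.0015,0,0,0,0,1],
  [0,0.0015,0,0,0,0,1],
])

```text
time: 3.28
tool_pos: [0.4788, -0.0369, 0.086]
tool_rot: [-1.571, -0.0, -0.384]
contact_force: [-5.4, 0.5, 8.7]
opening: 0.0003
```

apply_moves([
  [0,0.001,0,0,0,0,1],
  [0,0.002,0,0,0,0,1],
  [0,0.003,0,0,0,0,1],
  [0,0.003,0,0,0,0,1],
  [0,0.003,0,0,0,0,1],
])

```text
time: 3.9
tool_pos: [0.4791, -0.0371, 0.0849]
tool_rot: [-1.571, -0.002, -0.383]
contact_force: [-12.1, 0.5, 28.1]
opening: 0.0004
```

```bash
python3 - <<'E'
from h import *
o=robot.observe();print(o["tool_pos"],o["contact_force"])
M=R.from_euler('xyz',o["tool_rot"]).as_matrix()
A=np.array([.6282,-.0472]);r=np.array([.4788,-.0369])-A
for a in range(3,46,3):
    t=np.deg2rad(-a);d=np.array([[np.cos(t),-np.sin(t)],[np.sin(t),np.cos(t)]])@r-r
    print(a,np.round(M.T@[d[0],d[1],0],4)[[0,2]], (A+r+d).round(4))
print(M.T@[0,0,1])
E
```

```text
[ 0.47906697 -0.03707299  0.08494298] [-12.07208232   0.51614147  28.12539534]
3 [-0.0022  0.0075] [ 0.4795 -0.0291]
6 [-0.0041  0.0151] [ 0.4807 -0.0213]
9 [-0.0055  0.0228] [ 0.4823 -0.0137]
12 [-0.0065  0.0306] [ 0.4842 -0.0061]
15 [-0.0071  0.0384] [0.4866 0.0014]
18 [-0.0073  0.0463] [0.4893 0.0088]
21 [-0.0071  0.0541] [0.4924 0.016 ]
24 [-0.0065  0.0619] [0.4959 0.023 ]
27 [-0.0055  0.0697] [0.4998 0.0298]
30 [-0.0041  0.0774] [0.504  0.0364]
33 [-0.0022  0.085 ] [0.5085 0.0428]
36 [-0.      0.0926] [0.5134 0.0489]
39 [0.0026 0.0999] [0.5186 0.0548]
42 [0.0056 0.1072] [0.5241 0.0604]
45 [0.009  0.1143] [0.5298 0.0657]
[ 1.97005021e-03 -9.99998054e-01 -1.00585801e-04]
```

Bottomed out at 28 N. I'll ease off about 1 mm and turn clockwise 15° per call. The shifts repeat in the rotating tool frame.

apply_moves([
  [-0.0022,-0.001,0.0075,0,3,0,1],
  [-0.0041,-0.001,0.0151,0,6,0,1],
  [-0.0055,-0.001,0.0228,0,9,0,1],
  [-0.0065,-0.001,0.0306,0,12,0,1],
  [-0.0071,-0.001,0.0384,0,15,0,1],
])

```text
time: 4.53
tool_pos: [0.4868, 0.0018, 0.0851]
tool_rot: [-1.57, -0.001, -0.647]
contact_force: [-7.8, 3.1, 18.6]
opening: 0.0006
```

```bash
python3 - <<'E'
from h import *
o=robot.observe();im=cams.read_camera("wrist");c=cams.calibration("wrist");E=wristE(c,o)
print(o["tool_pos"],o["contact_force"])
cv2.imwrite("pics/w2.png",im)
cv2.imwrite("pics/s2.png",cams.read_camera("side"))
a=cv2.resize(cv2.imread("pics/s2.png")[130:330,120:400],None,fx=1.4,fy=1.4)
b=cv2.resize(im[140:340,130:400],None,fx=1.4,fy=1.4)
cv2.imwrite("pics/c2.png",np.hstack([a,b]))
E
```

```text
[0.48684858 0.00184172 0.08508686] [-7.82802626  3.0906129  18.55847048]
```

View pics/c2.png

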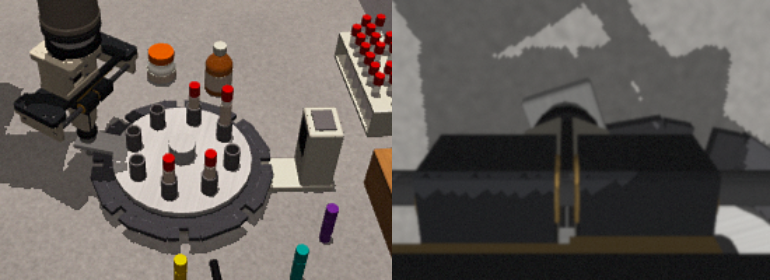

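The carousel is following clockwise: the tall tube (cap at (227,92)) is nearing the reader and the fingertip is still centred on the cap. I'll continue.

apply_moves([
  [-0.0022,0,0.0075,0,3,0,1],
  [-0.0041,0,0.0151,0,6,0,1],
  [-0.0055,0,0.0228,0,9,0,1],
  [-0.0065,0,0.0306,0,12,0,1],
  [-0.0071,0,0.0384,0,15,0,1],
])

```text
time: 5.25
tool_pos: [0.5045, 0.0373, 0.0851]
tool_rot: [-1.569, -0.0, -0.909]
contact_force: [-7.1, 3.8, 16.5]
opening: 0.0004
```

apply_moves([
  [-0.0022,0,0.0075,0,3,0,1],
  [-0.0041,0,0.0151,0,6,0,1],
  [-0.0055,0,0.0228,0,9,0,1],
  [-0.0062,0,0.028,0,11,0,1],
  [-0.0065,0,0.0306,0,12,0,1],
])

```text
time: 5.88
tool_pos: [0.525, 0.0617, 0.0852]
tool_rot: [-1.568, 0.0, -1.117]
contact_force: [-6.2, 5.4, 13.8]
opening: 0.0006
```

```bash
python3 - <<'E'
from h import *
o=robot.observe();im=cams.read_camera("top")
print(o["tool_pos"],o["tool_rot"],o["contact_force"])
c=cams.calibration("top");E=c["extrinsics"];A=np.array([.6282,-.0472])
m=im.astype(int)
for x in blobs((m[...,2]>120)&(m[...,1]<60)&(m[...,0]<60),12):
    if 240<x[2][0]<350 and 130<x[2][1]<210:
        for z in(.156,.131):
            d=ray(c,E,*x[2],z)[:2]-A;print(x[2].round(1),x[0],z,np.hypot(*d).round(4),np.rad2deg(np.arctan2(d[1],d[0])).round(1))
cv2.imwrite("pics/t3.png",cv2.resize(im[70:290,180:400],None,fx=2.6,fy=2.6,interpolation=cv2.INTER_CUBIC))
E
```

```text
[0.52499923 0.06171867 0.08517735] [-1.56761519e+00  4.81063134e-04 -1.11723503e+00] [-6.17040094  5.37163804 13.77100233]
[301.3 147.8] 44 0.156 0.075 -0.6
[301.3 147.8] 44 0.131 0.0785 -2.8
[273.8 160.5] 45 0.156 0.0736 46.9
[273.8 160.5] 45 0.131 0.0746 44.7
[336.8 186.4] 44 0.156 0.0694 -91.6
[336.8 186.4] 44 0.131 0.0744 -90.6
```

View pics/t3.png

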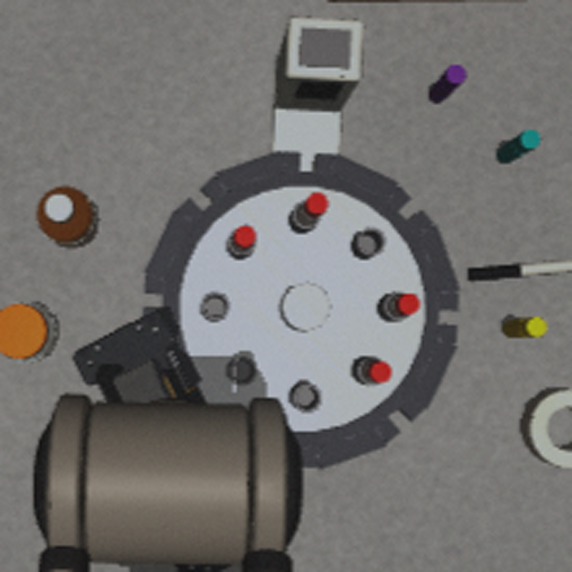

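The top view and the red-cap fits agree on 42.1° turned, and the fingertip arc gives 42.6°, so there is no slip. The last 2.8° comes next, then I'll release straight up.

apply_moves([
  [-0.0011,0,0.0037,0,1.4,0,1],
  [-0.0021,0,0.0072,0,2.8,0,1],
  [-0.0021,0,0.0072,0,2.8,0,1],
  [-0.0021,0,0.0072,0,2.8,0,1],
  [-0.0021,0,0.0072,0,2.8,0,1],
])

```text
time: 6.55
tool_pos: [0.5306, 0.0668, 0.0852]
tool_rot: [-1.567, 0.001, -1.166]
contact_force: [-4.4, 6.4, 13.3]
opening: 0.0005
```

```bash
python3 - <<'E'
from h import *
o=robot.observe();im=cams.read_camera("top")
A=np.array([.6282,-.0472]);r=o["tool_pos"][:2]-A
print(o["tool_pos"],o["contact_force"],np.hypot(*r),176.1-np.rad2deg(np.arctan2(r[1],r[0])))
c=cams.calibration("top");E=c["extrinsics"]
m=im.astype(int)
for x,z in zip([x for x in blobs((m[...,2]>120)&(m[...,1]<60)&(m[...,0]<60),12) if 240<x[2][0]<350 and 130<x[2][1]<210],(.156,.131,.131,.131)):
    d=ray(c,E,*x[2],z)[:2]-A;print(x[2].round(1),z,np.hypot(*d).round(4),np.rad2deg(np.arctan2(d[1],d[0])).round(1))
E
```

```text
[0.53055029 0.06678744 0.0851585 ] [-4.37131779  6.36703956 13.32391804] 0.15009531393496583 45.51430055802177
[302.7 147.8] 0.156 0.0749 -2.7
[274.9 159.1] 0.131 0.075 41.9
[336.7 188.3] 0.131 0.0744 -93.7
```

About 44.6 to 45.5°, which is inside the capture window. Releasing.

apply_moves([
  [0,-0.002,0,0,0,0,1],
  [0,-0.004,0,0,0,0,1],
  [0,-0.007,0,0,0,0,1],
  [0,-0.011,0,0,0,0,1],
  [0,-0.016,0,0,0,0,1],
])

```text
time: 7.22
tool_pos: [0.5308, 0.0655, 0.1]
tool_rot: [-1.568, -0.001, -1.165]
contact_force: [0.6, 0.0, -0.4]
opening: 0.0003
```

apply_moves([
  [0,-0.04,0,0,0,0,1],
  [0,-0.09,0,0,0,0,1],
  [0,-0.12,0,0,0,0,1],
  [0,-0.12,0,0,0,0,1],
  [0,-0.12,0,0,0,0,1],
])

```text
time: 7.85
tool_pos: [0.5295, 0.0651, 0.2178]
tool_rot: [-1.571, 0.0, -1.166]
contact_force: [-0.7, -0.8, 0.6]
opening: 0.0005
```

```bash
python3 - <<'E'
from h import *
o=robot.observe();im=cams.read_camera("top");s=cams.read_camera("side");w=cams.read_camera("wrist")
print(o["tool_pos"],o["contact_force"])
A=np.array([.6282,-.0472])
c=cams.calibration("top");E=c["extrinsics"]
m=im.astype(int)
for x,z in zip([x for x in blobs((m[...,2]>120)&(m[...,1]<60)&(m[...,0]<60),12) if 240<x[2][0]<350 and 130<x[2][1]<210],(.156,.131,.131,.131)):
    d=ray(c,E,*x[2],z)[:2]-A;print(x[2].round(1),z,np.hypot(*d).round(4),np.rad2deg(np.arctan2(d[1],d[0])).round(1))
t=np.deg2rad(131.3)
sc=cams.calibration("side");wc=cams.calibration("wrist")
for n,cc,EE in(("side",sc,sc["extrinsics"]),("wrist",wc,wristE(wc,o))):
  for z in(.086,.077,.074):print(n,z,proj(cc,EE,[A[0]+.15*np.cos(t),A[1]+.15*np.sin(t),z]).round(1))
a=cv2.resize(s[150:300,140:340],None,fx=2,fy=2);b=cv2.resize(w[120:270,155:355],None,fx=2,fy=2)
cv2.imwrite("pics/c4.png",np.hstack([a,b]))
E
```

```text
[0.52954512 0.06509685 0.21781165] [-0.73500081 -0.75290705  0.6459435 ]
[302.9 148. ] 0.156 0.0747 -3.1
[274.9 159.2] 0.131 0.075 42.1
[336.8 188.2] 0.131 0.0745 -93.4
side 0.086 [199.9 196.2]
side 0.077 [200.1 199.2]
side 0.074 [200.2 200.1]
wrist 0.086 [255.2 187.3]
wrist 0.077 [255.1 185.1]
wrist 0.074 [255.1 184.4]
```

View pics/c4.png

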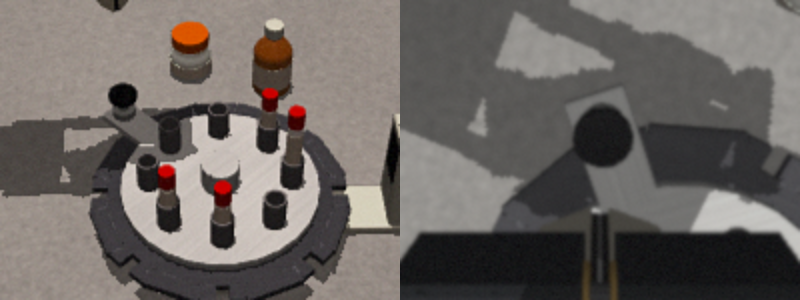

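The cap looks up in both views: about (201,196) in the side camera and (256,188) in the wrist camera, both matching z=86 mm. I'll compare it numerically with the start picture before handing in.

```bash
python3 - <<'E'
from h import *
sc=cams.calibration("side");E=sc["extrinsics"];A=np.array([.6282,-.0472])
for n,im,ang in(("start",cv2.imread("pics/side1.png"),176.3),("now",cams.read_camera("side"),131.3)):
    t=np.deg2rad(ang);u=proj(sc,E,[A[0]+.15*np.cos(t),A[1]+.15*np.sin(t),.081])
    for x in blobs(im.max(2)<45,40):
        if np.hypot(*(x[2]-u))<12: print(n,x[0],x[1],x[2].round(2),"minus predicted",(x[2]-u).round(2))
E
```

```text
start 171 [170 226  15  15] [176.86 232.85] minus predicted [ 1.32 -0.43]
now 135 [194 192  14  13] [201.02 197.61] minus predicted [ 1.01 -0.24]
```

The cap's height offset matches the start to 0.2 px, where a cap still down would differ by about 3 px. It is up and locked.

```bash
python3 -c "
from cell import robot
print(robot.observe()['time']); print(robot.hand_in())"
```

```text
8.05
the job is handed in; nothing more can be done
None
```

I turned the carousel one slot clockwise, which put the tall tube in front of the reader. I then let the plunger spring back up and handed the job in at 8.05 s; the hand-in reports no verdict.

- **Direction:** the tall tube started on the left of the reader, so clockwise was the right way.
- **Press and turn:** I pressed the cap to its stop with the shut fingertips, eased off about 1 mm, and dragged the cap round the arc. Then I lifted straight up and came clear.
- **Angle turned:** after release, the tube caps in the top camera gave 44.2 to 44.9°. Before release, the fingertip arc gave 45.5°. The spread is camera noise plus the play in the lock.
- **Tall tube:** it sits 75 mm from the axis at -3.1°, against about -3.6° for the reader's direction.
- **Plunger:** in the side camera the cap is at its original height to within 0.2 px, where a cap still down would show about 3 px.
- **Robot:** it is clear of everything, about 12 cm above the cap, with forces within sensor noise.
- **Bystanders:** the jar and bottle look undisturbed in the last picture. The label roll and marker last appeared, undisturbed, in the top view just before the last 3° of the turn. I did not measure any of the four.

No check failed.

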